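# Pack the square-footed horn and close the carton

## Task

Pack the ceramic horn with the square foot for dispatch: plug its foot into the square socket in the open carton and, with both flaps still open, press it down fully home. Then fold the narrow flap flat, and after it the wide flap flat over it, so the carton is shut. Leave the round-footed horn, the two amber jars and the white dish where they stand.

Things in the scene. Friction and masses are not known exactly. Their poses are not given: they have to be found in the camera images.
- carton: Open cardboard carton, fixed to the bench, 158 x 158 mm outside, walls 4 mm thick and 110 mm high, open on top. Inside, a plywood insert fills it up to a flat deck 45 mm above the bench, so the walls stand 65 mm above the deck. Origin at the centre of its underside on the bench, z up; its narrow flap hinges on its -y wall, its wide flap on its +y wall.
- socket (a point): Centre of the mouth of the square socket hole, in the middle of the carton's deck, 45 mm above the bench. The hole is 34 x 34 mm, its sides along the carton's x and y. Its sliding bottom is a dark wooden pad that starts 12 mm below the mouth.
- pad (a joint): How far the pad at the bottom of the socket has been pushed down, m: 0 at the start (12 mm below the mouth), 0.018 fully down (30 mm below the mouth, a firm stop). It is stiff: it carries the horn's weight, yields to a push of about 6 N and stays where it is left. With the horn standing on it the tip is 123 mm above the bench at 0 and 105 mm at 0.018.
- narrow_flap (a joint): Angle of the narrow cardboard flap, rad: 0 = folded flat; 1.57 = straight up; more = leaning outward. Starts at 1.75 to 2.1. 66 mm from hinge to free edge, 152 mm along the hinge, 3 mm thick (above the hinge when closed). Friction hinge: it stays where left; about 1 N at the free edge turns it, so shut fingers can push it over from its outer side.
- narrow_flap_hinge (a point): Middle of the narrow flap's hinge line, on top of the carton's -y wall, 110 mm above the bench, 79 mm from the carton's centre. The hinge line runs along the carton's x; its frame is parallel to the carton's.
- wide_flap (a joint): Angle of the wide cardboard flap, rad: 0 = folded flat; 1.57 = straight up; more = leaning outward. Starts at 1.75 to 2.1. 110 mm from hinge to free edge, 152 mm along the hinge, 3 mm thick (above the hinge when closed). Friction hinge: it stays where left; about 1 N at the free edge turns it, so shut fingers can push it over from its outer side.
- wide_flap_hinge (a point): Middle of the wide flap's hinge line, on top of the carton's +y wall, 114 mm above the bench, 79 mm from the carton's centre. The hinge line runs along the carton's x; its frame is parallel to the carton's.
- horn_square: White glazed ceramic stub horn standing upright, 90 mm tall: a 32 x 32 mm square block foot, from its underside to 50 mm up, carrying a round blunt spike that tapers from 31 mm across at 50 mm to a flat 12 mm tip at 90 mm. About 0.12 kg. Origin at the centre of its underside, z up. The foot's sides are along its x and y, its lower edges bevelled by 2.5 mm. It fits the socket at any quarter turn.
- horn_round: White glazed ceramic stub horn standing upright, 90 mm tall: a 36 mm round foot, from its underside to 50 mm up, carrying a round blunt spike that tapers from 31 mm across at 50 mm to a flat 12 mm tip at 90 mm. About 0.12 kg. Origin at the centre of its underside, z up. Not to be packed: leave it.
- tint_bottle: Small amber jar with a white cap, 40 mm across, 65 mm tall, origin at its underside. Leave it.
- tint_bottle2: A second such amber jar. Leave it.
- dish: Small white bowl, 64 mm across, 28 mm tall, origin at its underside. Leave it.
Not all that is in view belongs to the job. Leave any green look-alike of the horn_square alone.

How it is judged:
By the outcome, as a careful person would: the job done as asked, in the order asked, and still so for the second after the job is handed in, with the robot touching nothing.
It also fails if it takes over 61 s, if anything falls off the work surface, if the arm or the gripper's body presses on something with over 40 N, if the wrist force passes 120 N, or if a joint passes its speed limit or range.

## Robot

A 6-joint arm with a two-finger parallel gripper is mounted at the origin on the work surface. World frame = base frame: x ahead of the robot, y to its left, z up, the work surface at z = 0. Lengths are in m, angles in rad, forces in N, time in s.
With the tool pointing down it reaches from about 0.325 to 1 m from the base axis. Payload 5.1 kg.
Tool frame: the origin (TCP) lies at the very end of the fingers, on their centre line; the grasp point (between the pads) lies 19 mm behind it (bot.tcp_to_grasp is the distance from the TCP to the grasp point, in m); z points along the fingers, y is the line along which they close (so a half turn about z gives the same grasp; the last joint's range is limited). The gripper opens to 85 mm and grips with 20 to 120 N. Pads are 22 mm wide; open, the fingers measure 114 mm over their backs; the gripper's body (76 mm by 85 mm) begins 54 mm behind the grasp point. The pads swing forward as they close: fully open they stand 13 mm farther back than shut.
Start: joints at [-1.223, 0.124, 1.65, -0, 1.367, -0.083], TCP at [0.271, -0.591, 0.231] pointing down, gripper open.
Joint ranges: [-2.61, 2.61], [-1.02, 2.33], [0.03, 2.71], [-1.35, 4.49], [0.32, 2.68], [-2.91, 2.91]. Speed limits (rad/s): [2.57, 2.57, 3.14, 3.14, 3.14, 3.14].

## Interface

Orientations are given as [roll, pitch, yaw] about the fixed x, y, z axes, in that order (R = Rz(yaw) Ry(pitch) Rx(roll)).
In Python, from rig import bot gives the robot as it stands. The module is installed in compiled form; this text tells all that it offers. Calls block until the motion is done:
- bot.goto(position, orientation): joint-space move of the TCP to a pose.
- bot.move_l(position, frame=None, velocity=0.15, force_limit=None): straight line of the TCP; frame=None keeps the orientation; velocity is the mean speed in m/s. With force_limit (N) it stops when the force on the tool has changed by that much, and returns True; else False.
- bot.goto_joints(angles): joint-space move.
- bot.move_gripper(opening, grip_force=None): finger opening in m; grip_force is the grip in N (None keeps the last); returns when the fingers have stopped.
- bot.sleep(seconds).
- bot.solve_ik(position, orientation): joint angles nearest the present ones, or None.
- bot.get_state(): the state.
- bot.capture(name): name is "scene" or "top" or "wrist"; returns a dict with "color" (480x640x3 uint8, red, green, blue), "intrinsics" (3x3 intrinsics, pixels), "extrinsics" (4x4, takes a point from world to camera coordinates). Camera axes: x right, y down, z forward; pixel columns grow to the right and rows downward; lengths in m; the calibration is good to about 2 mm. A picture is of the moment at which its call begins. There is no depth.
A pose or a line that the arm cannot do raises bot.Unreachable and nothing moves.
- bot.hand_in(): hands the job in; it is judged then, once.
The state is a dict: "clock": time; "q": joint angles; "qd": joint speeds; "joint_torque": joint torques, N m; "ee_pos": TCP position; "tool_rot": TCP orientation; "force": force on the tool from outside, world axes, zero at the start; "moment": the same for the moment, N m; "gripper_width": finger opening in m; "grasp_force": force on a finger pad.
Only numpy, scipy, OpenCV 4.12 (cv2) and the standard library are available. Lean on these libraries where they do the work, as an engineer would, in place of code of your own. Each camera call takes 0.05 s, during which the arm holds its last target. There are 200 camera calls.

## Working session

There is one attempt and no reset: what is moved stays moved. The work goes in short steps, each a Python script; the robot and the scene stay as the last script left them, time stands still between calls to the robot, and variables do not carry over. Pictures are saved under pics/ and viewed, at most 10 in all, crops included, and the job is handed in when it is done.

```bash
mkdir -p pics
python3 - <<'E'
from rig import bot
import cv2,numpy as np,json
for n in("scene","top"):
    c=bot.capture(n); cv2.imwrite(f"pics/{n}0.png",c["color"][:,:,::-1]); np.savez(f"{n}.npz",K=c["intrinsics"],T=c["extrinsics"])
    T=c["extrinsics"]; print(n,c["intrinsics"].round(1).tolist(),(-T[:3,:3].T@T[:3,3]).round(3),T[:3,:3].round(3).tolist())
s=bot.get_state();print(s)
E
```

```text
scene [[440.2, 0.0, 327.7], [0.0, 440.2, 240.1], [0.0, 0.0, 1.0]] [1.143 0.451 0.641] [[-0.564, 0.825, 0.014], [0.512, 0.363, -0.779], [-0.648, -0.433, -0.627]]
top [[470.8, 0.0, 328.0], [0.0, 470.8, 246.0], [0.0, 0.0, 1.0]] [0.404 0.053 0.908] [[-0.012, -1.0, -0.004], [-0.986, 0.012, -0.168], [0.168, 0.002, -0.986]]
{'clock': 0.1, 'q': array([-1.22262904e+00,  1.24419944e-01,  1.65159501e+00, -1.34316747e-05,
        1.36751599e+00, -8.25761566e-02]), 'qd': array([-1.29771286e-03,  2.57795922e-04, -2.18017103e-03, -7.39356335e-04,
        9.15741800e-05,  1.44491281e-03]), 'joint_torque': array([ 5.30398381e-05, -4.24933684e+01, -3.66653287e+01, -4.73180091e-05,
        3.91841400e-03, -1.02526712e-05]), 'ee_pos': array([ 0.27119051, -0.59008489,  0.23015483]), 'tool_rot': array([-3.13965989e+00, -1.46769287e-04,  4.30746027e-01]), 'force': array([ 0.24114556, -0.00536883,  0.18792332]), 'moment': array([-0.05239283,  0.01002598, -0.00237242]), 'grasp_force': 0.0, 'gripper_width': 0.08521576736378672}
```

View pics/scene0.png

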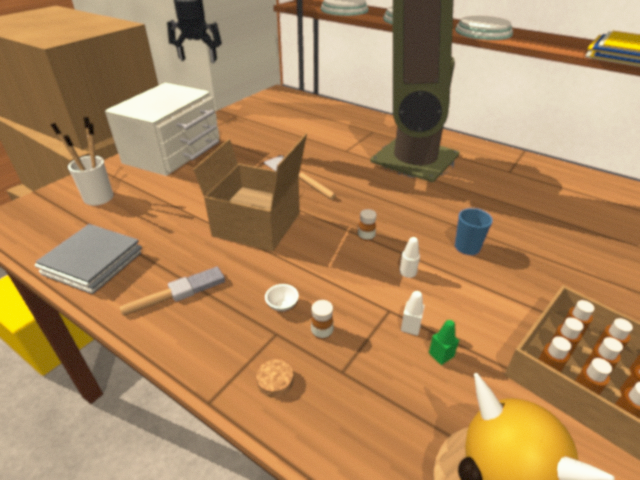

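View pics/top0.png

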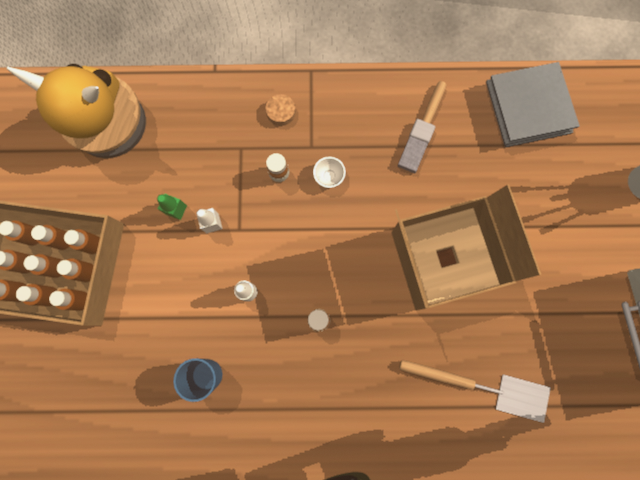

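Scene: the square horn is at scene (413,313) and top (208,220), next to the green look-alike. The round horn is at top (245,290). The carton is at top (450,255) with its flaps on the left and right. I'll zoom in for exact pixels.

Run:
```python
import cv2,numpy as np
t=cv2.imread("pics/top0.png");s=cv2.imread("pics/scene0.png")
f=lambda im,x,y,w,h,k:cv2.resize(im[y:y+h,x:x+w],None,fx=k,fy=k,interpolation=cv2.INTER_CUBIC)
a=f(t,385,175,160,140,5)[:600]   # carton top, 800x600 (crop 120 rows of 140)
cv2.imwrite("pics/a.png",f(t,385,183,160,133,4.5))
cv2.imwrite("pics/b.png",np.hstack([f(t,150,185,80,60,5),f(s,190,125,130,100,4)[:300,:400]]) if 0 else f(s,185,130,130,120,4.5))
cv2.imwrite("pics/c.png",np.vstack([f(t,180,195,80,30,10)[:300],f(s,385,285,80,30,10)]) if 0 else np.hstack([f(t,185,195,50,50,8),f(s,390,285,50,50,8)]))
```

```text
(no output)
```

View pics/a.png

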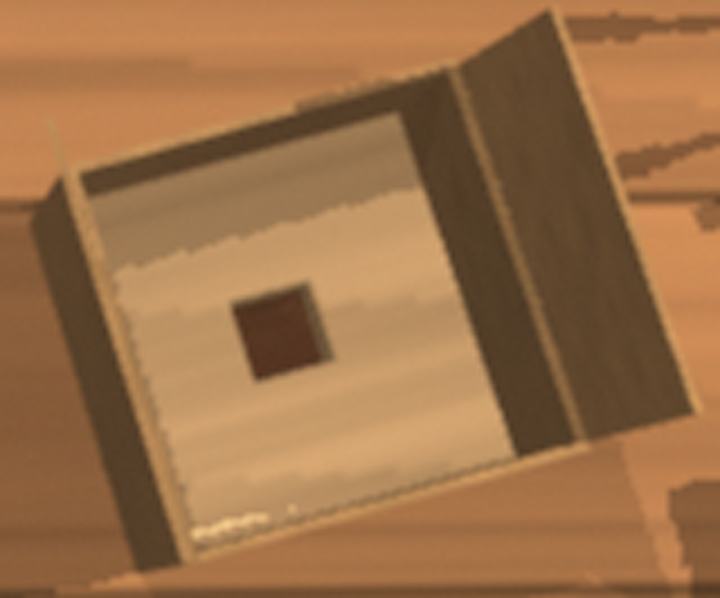

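View pics/b.png

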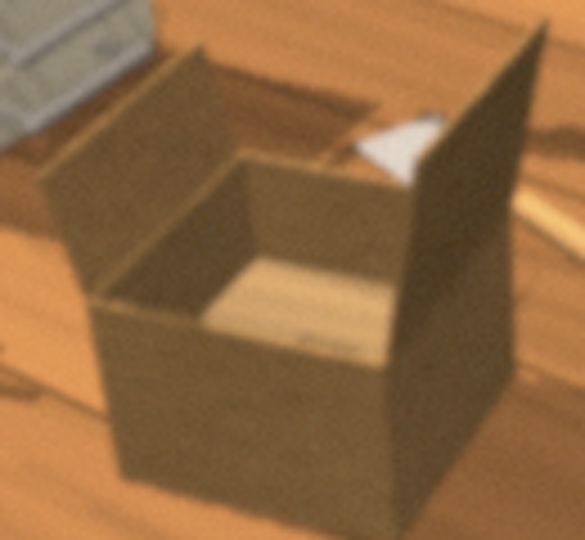

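View pics/c.png

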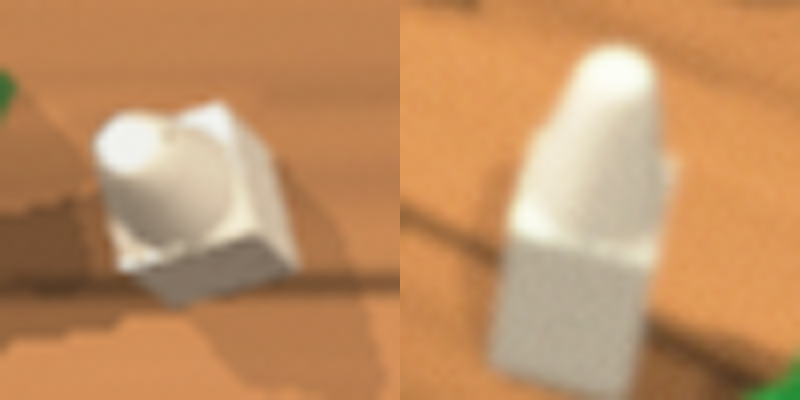

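Crop findings: the tall (wide) flap is on the world +y side, so carton y is close to world y. Socket corners are at crop a (234,304), (308,284), (332,358) and (256,380). The horn's foot corners show clearly in both views. Next I fit the poses by least squares.

```bash
cat > h.py <<'E'
import numpy as np,cv2
from scipy.optimize import least_squares
def P(cam,X):
    X=np.atleast_2d(X)@cam["T"][:3,:3].T+cam["T"][:3,3]; p=X@cam["K"].T; return p[:,:2]/p[:,2:]
def W(p,L):
    c,s=np.cos(p[2]),np.sin(p[2]); L=np.atleast_2d(np.asarray(L,float)); return np.c_[p[0]+c*L[:,0]-s*L[:,1],p[1]+s*L[:,0]+c*L[:,1],L[:,2]]
def fit(obs,p0):  # obs: list of (cam,local pts,pix)
    f=lambda p:np.concatenate([(P(c,W(p,L))-x).ravel() for c,L,x in obs])
    r=least_squares(f,p0,loss="soft_l1"); return r.x,f(r.x).reshape(-1,2).round(1).tolist()
def px(L,k,o): return (np.array(L)+.5)/k-.5+np.array(o)
E
python3 - <<'E'
from h import *
t=dict(np.load("top.npz"));s=dict(np.load("scene.npz"))
h=.079;q=.017
# carton: top image right=-y, down=-x
Lt=[[q,q,.045],[q,-q,.045],[-q,-q,.045],[-q,q,.045],[h,-h,.11],[-h,-h,.11],[h,h,.11],[-h,h,.11]]
xt=px([[234,304],[308,284],[332,358],[256,380],[455,66],[585,442],[66,175],[188,562]],4.5,[385,183])
Ls=[[h,-h,0],[h,h,0],[-h,h,0],[h,-h,.11],[h,h,.11]]
xs=px([[122,477],[398,538],[515,375],[97,302],[385,365]],4.5,[185,130])
for n,o in(("both",[(t,Lt,xt),(s,Ls,xs)]),("top",[(t,Lt,xt)]),("sock",[(t,Lt[:4],xt[:4])])):
    p,r=fit(o,[.38,-.2,.2]);print("carton",n,p.round(4),r)
    if n=="both":pc=p
for nm,sg,len_,zh in(("narrow",-1,.066,.11),("wide",1,.11,.114)):
    def loc(a): y=sg*(.079-len_*np.cos(a)); z=zh+len_*np.sin(a); return [[.076,y,z],[-.076,y,z]]
    if sg<0: ob=[(t,px([[553,10],[697,412]],4.5,[385,183])),(s,px([[42,178],[200,48]],4.5,[185,130]))]
    else: ob=[(s,px([[418,160],[545,22]],4.5,[185,130]))]
    f=lambda a:np.concatenate([(P(c,W(pc,loc(a[0])))-x).ravel() for c,x in ob])
    r=least_squares(f,[1.9]);print(nm,r.x,r.fun.round(1))
b=.016
HT=[[0,0,.09],[-b,b,.05],[b,-b,.05],[-b,-b,.05],[-b,b,0],[-b,-b,0]]
hx=px([[130,143],[122,268],[218,103],[265,235],[178,305],[298,268]],8,[185,195])
HS=[[0,0,.09],[b,-b,.05],[b,b,.05],[-b,b,.05],[b,-b,0],[b,b,0]]
hs=px([[218,65],[112,235],[255,265],[280,155],[90,370],[230,400]],8,[390,285])
for n,o in(("both",[(t,HT,hx),(s,HS,hs)]),("top",[(t,HT,hx)]),("sc",[(s,HS,hs)])):
    p,r=fit(o,[.45,.27,.2]);print("horn",n,p.round(4),r)
for n,u in(("green",[172,208]),("round",[245,292])):
    r=least_squares(lambda p:(P(t,[[p[0],p[1],.05]])-u).ravel(),[.4,.2]);print(n,r.x.round(3))
E
```

```text
carton both [ 0.5288 -0.1658  0.2648] [[-1.0, 0.3], [0.0, -0.2], [0.5, 0.8], [-0.1, 0.9], [-0.5, -1.3], [1.1, 2.0], [-0.5, -1.3], [0.4, 1.0], [-0.4, 0.7], [0.1, 2.1], [0.5, 0.2], [-2.5, -0.1], [-0.4, 0.4]]
carton top [ 0.5295 -0.1659  0.2605] [[-0.9, -0.1], [0.1, -0.6], [0.5, 0.5], [-0.2, 0.5], [-0.3, -1.5], [1.0, 1.9], [-0.3, -1.9], [0.2, 0.5]]
carton sock [ 0.5297 -0.1661  0.2542] [[-0.8, -0.3], [0.3, -0.6], [0.6, 0.5], [-0.1, 0.4]]
narrow [1.7888652] [-0.3 -0.3  0.3  0.6 -0.4 -0.3  0.2 -1.7]
wide [1.78418878] [ 0.  -0.   0.6 -1.6]
horn both [0.6063 0.2816 0.306 ] [[-0.4, 0.7], [0.4, 0.7], [0.3, 0.2], [-0.9, -0.4], [0.3, 1.3], [0.9, 0.9], [0.2, 1.0], [0.1, -0.3], [0.2, 0.1], [-0.6, 1.1], [-0.5, 1.1], [-0.7, 1.5]]
horn top [0.6075 0.2816 0.2779] [[-0.4, 0.0], [0.1, -0.1], [0.5, -0.2], [-1.1, -0.8], [0.0, 0.5], [0.8, 0.6]]
horn sc [0.6045 0.281  0.3142] [[0.4, 0.2], [0.3, -1.0], [0.5, -0.7], [-0.5, 0.2], [-0.2, 0.4], [-0.4, 0.6]]
green [0.627 0.346]
round [0.468 0.206]
```

Both fits agree to about 2 mm: carton (0.529,-0.166,yaw 0.26) and horn (0.606,0.281,yaw 0.29). The carton z and wall heights are consistent with this. I'll refine both with wrist views taken from the same relative pose, so calibration errors cancel.

Run:
```python
from rig import bot
from h import *
print(bot.get_state()["clock"])
def shot(n,pos,yaw):
    bot.goto(pos,[np.pi,0,yaw]); bot.sleep(.3); c=bot.capture("wrist"); s=bot.get_state()
    np.savez(n+".npz",K=c["intrinsics"],T=c["extrinsics"]); print(n,s["ee_pos"],s["tool_rot"],s["q"].round(2),s["clock"]); return c["color"][:,:,::-1]
a=shot("w1",[.529,-.166,.285],.26+np.pi/2)
b=shot("w2",[.6065,.2815,.24],.29+np.pi/2)
cv2.imwrite("pics/w1.png",a);cv2.imwrite("pics/w2.png",b)
cv2.imwrite("pics/w.png",np.vstack([cv2.resize(x,(400,300),interpolation=cv2.INTER_AREA) for x in(a,b)]))
```

```text
0.1
w1 [ 0.52890122 -0.16639453  0.28489459] [-3.14145282e+00 -1.06543272e-04  1.83007688e+00] [-0.4  -0.12  1.8  -0.    1.46 -0.66] 2.2667
w2 [0.6067015  0.28097519 0.24014818] [ 3.14139538e+00 -7.69389296e-07  1.86001290e+00] [ 0.35  0.16  1.6  -0.    1.39  0.06] 4.2917
```

View pics/w.png

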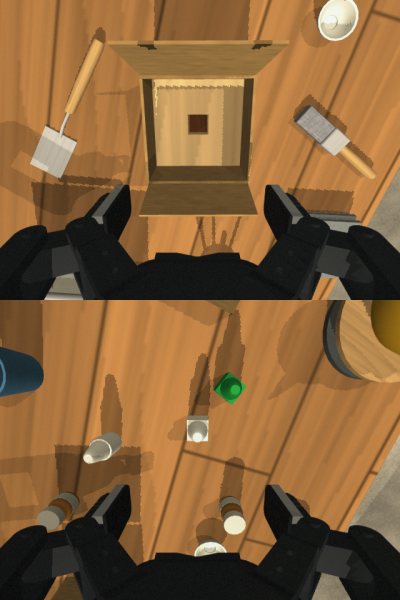

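The wrist views show the socket at about (317,197) and the horn almost from above at about (316,209) at full resolution. I'll extract exact corners by segmentation.

Run:
```python
from h import *
a=cv2.imread("pics/w1.png");b=cv2.imread("pics/w2.png")
def crop(im,x,y,w):return cv2.resize(im[y-w:y+w,x-w:x+w],(400,400),interpolation=cv2.INTER_CUBIC)
def seg(m):
    n,l,st,ce=cv2.connectedComponentsWithStats(m.astype(np.uint8)); return l,st,ce
A=a[172:222,292:342].astype(int); m=A.max(2)<110
l,st,ce=seg(m); i=1+st[1:,4].argmax(); c=np.argwhere(l==i)[:,::-1]+[292,172]; r=cv2.minAreaRect(c.astype(np.float32)); print("sock",st[i],r,cv2.boxPoints(r).round(1).tolist())
B=b[180:240,286:346]; hs=cv2.cvtColor(B,cv2.COLOR_BGR2HSV); m=(hs[:,:,1]<70)&(hs[:,:,2]>120)
l,st,ce=seg(m); i=1+st[1:,4].argmax(); c=np.argwhere(l==i)[:,::-1]+[286,180]; r=cv2.minAreaRect(c.astype(np.float32)); print("horn",st[i],r,cv2.boxPoints(r).round(1).tolist())
cv2.imwrite("pics/d.png",np.hstack([crop(a,317,197,25),crop(b,316,209,30)]))
for n,p in(("w1",[[.5295,-.166,.045]]),("w2",[[.6065,.2815,.05],[.6065,.2815,0],[.6065,.2815,.09]])): print(P(dict(np.load(n+".npz")),p).round(1).tolist())
```

```text
sock [ 10  11  30  30 813] ((316.5, 197.5), (29.0, 29.0), 90.0) [[302.0, 183.0], [331.0, 183.0], [331.0, 212.0], [302.0, 212.0]]
horn [  13    5   35   43 1375] ((316.0, 206.0), (42.0, 34.0), 90.0) [[299.0, 185.0], [333.0, 185.0], [333.0, 227.0], [299.0, 227.0]]
[[315.6, 199.6]]
[[314.7, 208.8], [314.8, 199.1], [314.7, 218.8]]
```

View pics/d.png

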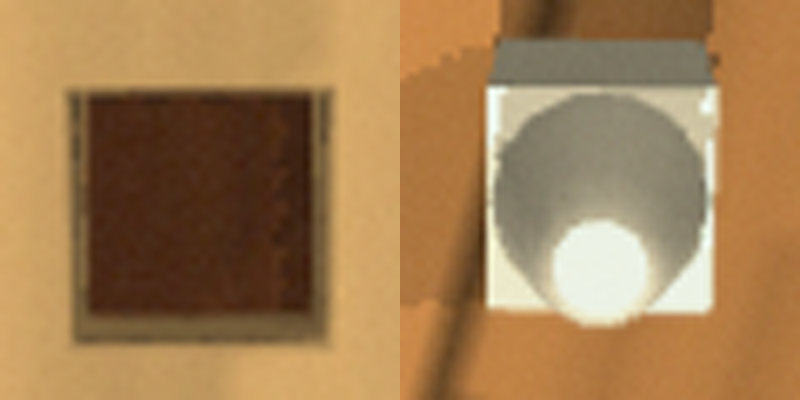

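The mouth corners are at crop-left (70,90)–(330,342). The foot-top corners are at crop-right (487,88), (715,85), (713,312) and (487,308), and the tip is at (599,268). Next I solve for positions and do the grasp and insertion.

Run:
```python
from h import *
w1=dict(np.load("w1.npz"));w2=dict(np.load("w2.npz"))
q=.017;b=.016
# image right/up directions in world to order corners
for n,w in(("w1",w1),("w2",w2)): print(n,"img right",w["T"][0,:3].round(2),"img down",w["T"][1,:3].round(2))
def sq(w,pix,z,hw,p0,extra=None):
    best=None
    for k in range(4):
        for fl in(1,-1):
            L=[[hw,hw],[hw,-hw],[-hw,-hw],[-hw,hw]]; L=np.roll(L[::fl],k,axis=0); L=np.c_[L,[z]*4]
            o=[(w,L,pix)]+([(w,[[0,0,.09]],extra)] if extra is not None else [])
            p,r=fit(o,p0); e=np.abs(r).sum()
            if abs(p[2]-p0[2])<.5 and(best is None or e<best[0]):best=(e,p,r)
    return best
print("sock",sq(w1,px([[70,90],[330,90],[327,342],[74,342]],8,[292,172]),.045,q,[.5295,-.166,.26]))
print("horn",sq(w2,px([[87,88],[315,85],[313,312],[87,308]],400/60,[286,179]),.05,b,[.6065,.2815,.29],px([[199,268]],400/60,[286,179])))
```

```text
w1 img right [0.97 0.26 0.  ] img down [ 0.25 -0.93  0.28]
w2 img right [0.96 0.28 0.  ] img down [ 0.27 -0.92  0.28]
sock (np.float64(1.1), array([ 0.53028226, -0.16483473,  0.26031643]), [[0.2, 0.1], [-0.2, 0.1], [-0.2, -0.1], [0.1, -0.1]])
horn (np.float64(1.9), array([0.60722523, 0.28193917, 0.28545598]), [[-0.2, -0.1], [0.0, 0.4], [-0.2, -0.3], [0.1, 0.2], [0.2, -0.2]])
```

```bash
cat >> h.py <<'E'
C=np.array([.5303,-.1648,.2603])
YAW=C[2]+np.pi/2
DOWN=[np.pi,0,YAW]
E
python3 - <<'E'
from rig import bot
from h import *
def st(n):
    s=bot.get_state();print(n,s["ee_pos"].round(4),s["force"].round(1),round(s["gripper_width"],4),round(s["grasp_force"],1),round(s["clock"],2))
H=[.6072,.2819];o=[np.pi,0,.2855+np.pi/2]
bot.move_gripper(.06,40)
bot.goto(H+[.13],o); bot.move_l(H+[.020],velocity=.12); st("at")
bot.move_gripper(.02,40); st("grip")
bot.move_l(H+[.24],velocity=.25)
bot.goto([C[0],C[1],.24],DOWN); st("over")
bot.move_l([C[0],C[1],.085],velocity=.12); bot.sleep(.3); st("pre")
c=bot.capture("wrist"); np.savez("w3.npz",K=c["intrinsics"],T=c["extrinsics"]); cv2.imwrite("pics/w3.png",c["color"][:,:,::-1])
hit=bot.move_l([C[0],C[1],.052],velocity=.04,force_limit=10); st(hit)
E
```

```text
at [0.6081 0.2822 0.0212] [-1.1 -0.8 -0.1] 0.0598 0.0 6.25
grip [0.608  0.2822 0.0212] [-0.6  0.   3.5] 0.0314 40.9 6.61
over [ 0.5307 -0.1641  0.24  ] [-0.2 -0.3 -1.6] 0.0317 40.3 9.3
pre [ 0.5305 -0.1649  0.0854] [ 0.5 -0.2 -0.5] 0.0314 40.3 11.04
False [ 0.5305 -0.1648  0.0519] [-0.  -0.7 -1.3] 0.0315 40.3 12.07
```

Run:
```python
from rig import bot
from h import *
def st(n):
    s=bot.get_state();print(n,s["ee_pos"].round(4),s["force"].round(1),round(s["gripper_width"],4),round(s["grasp_force"],1),round(s["clock"],2))
X=[C[0],C[1]]
hit=bot.move_l(X+[.049],velocity=.04,force_limit=20); st(hit)
bot.move_gripper(.055); st("open")
bot.move_l(X+[.16],velocity=.2)
bot.move_gripper(0.0); st("shut")
hit=bot.move_l(X+[.100],velocity=.05,force_limit=25); st(("press",hit))
bot.sleep(.3); st("hold")
bot.move_l(X+[.26],velocity=.25); st("up")
c=bot.capture("wrist"); d=bot.capture("scene"); np.savez("w4.npz",K=c["intrinsics"],T=c["extrinsics"])
a=c["color"][:,:,::-1];b=d["color"][:,:,::-1]
cv2.imwrite("pics/e.png",np.hstack([cv2.resize(a[100:300,220:420],(400,400)),cv2.resize(b[125:255,185:315],(400,400))]))
```

```text
False [ 0.5306 -0.1649  0.0494] [-1.1  1.2  2.9] 0.0316 40.8 12.32
open [ 0.5303 -0.1648  0.0489] [-0.2  0.6  0.1] 0.0549 0.0 12.68
shut [ 0.5303 -0.1648  0.1599] [ 0.   0.1 -0.4] -0.0001 0.0 13.95
('press', True) [ 0.5311 -0.1655  0.1051] [-2.1  0.6  5.9] 0.0002 2.9 15.05
hold [ 0.5312 -0.1655  0.1051] [-1.9  0.6  5.2] 0.0 2.5 15.35
up [ 0.5295 -0.1644  0.2579] [ 0.4  0.1 -1.3] 0.0004 0.0 16.12
```

View pics/e.png

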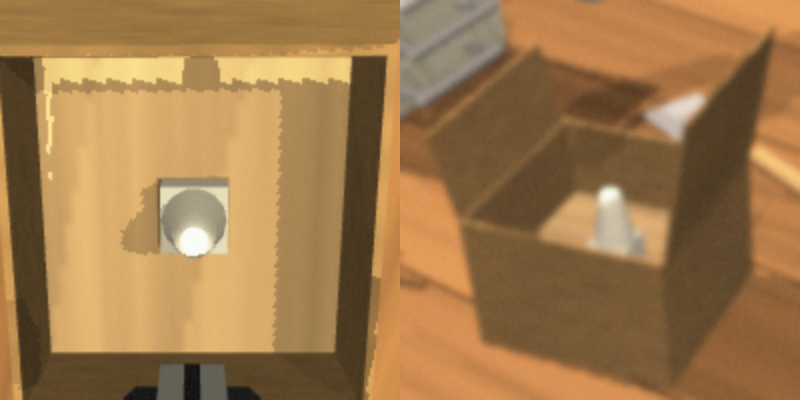

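The horn is fully seated: the press stopped at z = 0.1051, matching the 105 mm tip height, and the square foot is centred in the hole. Both flaps are still open. Next is the narrow flap.

```bash
cat >> h.py <<'E'
def fold(bot,sg,zh,r,out,zs):
    def st(n):
        s=bot.get_state();print(n,s["ee_pos"].round(4),s["force"].round(1),round(s["clock"],2))
    w=lambda y,z:W(C,[[0,sg*y,z]])[0].tolist()
    bot.goto(w(.079+out,.30),DOWN); bot.move_l(w(.079+out,zs),velocity=.2); st("start")
    for a in np.linspace(1.55,.1,7):
        D=.003+.011*np.sin(a)
        bot.move_l(w(.079-r*np.cos(a)+D*np.sin(a),zh+r*np.sin(a)+D*np.cos(a)),velocity=.1)
    st("near flat")
    hit=bot.move_l(w(.079-r,zh+.0005),velocity=.04,force_limit=10); st(("press",hit))
    bot.move_l(w(.079-r,.24),velocity=.2); st("up")
E
python3 - <<'E'
from rig import bot
from h import *
fold(bot,-1,.110,.045,.051,.155)
c=bot.capture("wrist"); d=bot.capture("scene")
a=c["color"][:,:,::-1];b=d["color"][:,:,::-1]
cv2.imwrite("pics/f.png",np.hstack([cv2.resize(a,(533,400)),cv2.resize(b[125:255,185:315],(260,400))]))
E
```

```text
start [ 0.5645 -0.2904  0.1565] [ 0.8 -0.9  0.7] 17.7
near flat [ 0.5385 -0.1978  0.1174] [-0.7  0.1  0.1] 19.9
('press', True) [ 0.5402 -0.1983  0.113 ] [-0.3  0.2  6.6] 20.15
up [ 0.5383 -0.1973  0.2382] [ 0.7 -0.4 -0. ] 20.94
```

View pics/f.png

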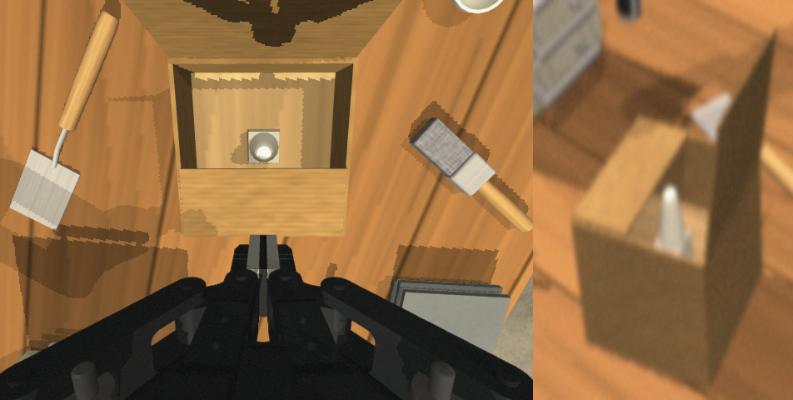

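The narrow flap lies flat, with contact at z = 0.113 as expected. Next is the wide flap.

Run:
```python
from rig import bot
from h import *
p=bot.get_state()["ee_pos"].tolist(); bot.move_l(p[:2]+[.29],velocity=.2)
fold(bot,1,.114,.075,.068,.175)
p=bot.get_state()["ee_pos"].tolist(); bot.move_l(p[:2]+[.36],velocity=.2)
c=bot.capture("wrist"); d=bot.capture("scene")
a=c["color"][:,:,::-1];b=d["color"][:,:,::-1]
cv2.imwrite("pics/g.png",np.hstack([cv2.resize(a,(400,300)),cv2.resize(b,(400,300))]))
```

```text
start [ 0.4933 -0.0235  0.176 ] [ 0.4 -0.6 -0.5] 22.97
near flat [ 0.5286 -0.16    0.1248] [-0.1  0.6  0.5] 25.79
('press', True) [ 0.5304 -0.1612  0.117 ] [ 1.  -0.3  6. ] 26.1
up [ 0.5285 -0.1606  0.2383] [ 0.3  0.4 -0.4] 26.88
```

View pics/g.png

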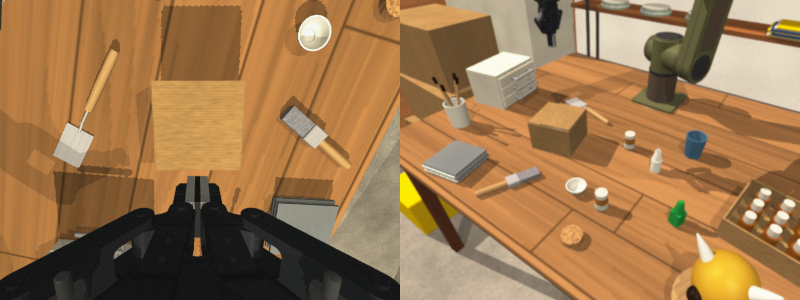

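The carton is shut, with the wide flap flat at z = 0.117. The other items stand where they were.

```bash
python3 -c "
from rig import bot
print(bot.hand_in())"
```

```text
the job is handed in; nothing more can be done
None
```

The square-footed horn is plugged in and pressed fully home, the narrow flap then the wide flap are folded flat, and the job was handed in at about 27 s of the 61 s allowed.

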